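# Make up the counting kit and the lens kit for the microscope

## Robot

A 6-joint arm with a two-finger parallel gripper is mounted at the origin on the work surface. World frame = base frame: x ahead of the robot, y to its left, z up, the work surface at z = 0. Lengths are in m, angles in degrees, forces in N, time in s.
With the tool pointing down it reaches from about 0.4 to 0.825 m from the base axis. Payload 7 kg.
Tool frame: the origin (TCP) lies at the very end of the fingers, on their centre line; the grasp point (between the pads) lies 19 mm behind it (r.grip_depth is the distance from the TCP to the grasp point, in m); z points along the fingers, y is the line along which they close (so a half turn about z gives the same grasp; the last joint's range is limited). The gripper opens to 88 mm and grips with 3 to 60 N. Pads are 19 mm wide; open, the fingers measure 130 mm over their backs; the gripper's body (78 mm by 193 mm) begins 47 mm behind the grasp point.
Start: joints at [93.169, 20.546, 0.682, 0, -70.136, -16.507], TCP at [0.156, 0.657, 0.227] pointing down, gripper open.
Joint ranges: [-176.03, 176.03], [-82.01, 121.73], [-58.28, 71.71], [-173.87, 95.51], [-174.79, -0.11], [-173.66, 173.66]. Speed limits (degrees/s): [136.94, 136.94, 172.46, 180, 180, 180].

## Interface

Orientations are given as [roll, pitch, yaw] about the fixed x, y, z axes, in that order (R = Rz(yaw) Ry(pitch) Rx(roll)).
In Python, from plant import r gives the robot as it stands.
- The arm moves only by the tool play_rows, never from a script. Its argument "rows" is a list that holds one entry, the list of rows, each a list of 5 numbers: the closure, from 0 (fully open) to 1 (shut), then the shift along the tool's x, y, z each as a share of 0.5 m, from -1 to 1, then the turn about the tool's z as a share of 1.5 rad, from -1 to 1. A call has exactly 8 rows; each row is the pose to reach, as a shift and turn from the pose commanded when the call began, along the tool's axes at that moment; what a row does not reach only later rows make up. A row lasts 1/12 s, in which the tool goes at most 41.7 mm and 7.16 degrees, less where a joint would pass 70% of its speed; a pose out of reach is approached as far as the arm can. A call with a number of a shift or a turn outside -1 to 1 is refused whole. A call with a gripper value outside its range is refused whole. The fingers move at their own pace and stop on an object; "squeeze" is the grip in N (left out, the last holds). Time passes only in rows, so rows that repeat a pose let the fingers close, or fill a call up. It gives the time, the measured TCP pose, the force, the opening and the grip force at its end, in the units of the state.
- r.get_state(): the state, without advancing time (a new reading comes with each control period).
- r.capture(name): name is "scene" or "side" or "wrist"; returns the picture (400x640x3 uint8, red, green, blue); there is no depth.
- r.camera_info(name): a dict with "fovy" (degrees; the focal length in pixels is half the picture's height over the tangent of half this angle, whatever the lens; pixels are square), "cx", "cy" (the principal point, pixels), "pose" (4x4, takes a point from camera to world coordinates). Camera axes: x right, y down, z forward; pixel columns grow to the right and rows downward; lengths in m; the calibration is good to about 2 mm. A picture is of the moment at which its call begins: read the wrist's pose just before it. camera_info takes no time and is no camera call; for the wrist camera it gives the pose at the moment of the call.
- r.close_job(): hands the job in; it is judged then, once.
The state is a dict: "time_s": time; "joints": joint angles; "qd": joint speeds; "joint_torque": joint torques, N m; "tcp_pos": TCP position; "eef_rot": TCP orientation; "contact_force": force on the tool from outside, world axes, zero at the start; "moment": the same for the moment, N m; "gripper_width": finger opening in m; "gripper_force": force on a finger pad.
Only numpy, scipy, OpenCV 4.12 (cv2) and the standard library are available. Lean on these libraries where they do the work, as an engineer would, in place of code of your own. Each camera call takes 0.05 s, during which the arm holds its last target. There are 200 camera calls.

## Task

Make up the two kits for the microscope: the cell-counting kit, the dropper bottle and the tally counter, goes in the oblong tray, and the lens kit, the spray bottle and the centring telescope, goes in the square tray, one thing to each half of a tray. Set each thing down gently so that it sits flat on the tray floor just as it sits now: bottles and telescope upright, counter dial up. Both bottles stand in the packed crate; leave the four amber bottles standing in it.

Things in the scene. Friction and masses are not known exactly. Their poses are not given: they have to be found in the camera images.
- dropper_bottle: White plastic dropper bottle with a tall slim cap: body 40 mm across to 66 mm height, collar 20 mm across to 88 mm, then a hard ribbed cap 15 mm across, to grip, up to the top at 124 mm, 32 mm above the amber bottles' caps. 50 to 100 g. Starts in any of the six places of the packed crate. Origin: centre of its underside (5 mm above the bench in the crate), z up.
- spray_bottle: White plastic lens-cleaner spray bottle with a tall thick smooth hood: body 40 mm across to 66 mm height, hood 28 mm across, to grip, from 75 mm to the top at 130 mm. 50 to 105 g. In any other place of the same crate, perhaps right beside the dropper bottle. Origin: centre of its underside (5 mm above the bench in the crate), z up.
- tally_counter: Round steel hand tally counter on its back on the bench, white dial up: a drum 44 mm across, 26 mm thick, to grip along x. A thumb plunger 15 mm wide sticks out to +y (33 mm from the centre), a finger ring 22 mm wide to -y (40 mm), a tiny reset knob between +x and +y, within the drum's width. 60 to 130 g. Origin: centre of the drum's underside, z up through the dial.
- telescope: Centring telescope of the microscope (like an eyepiece), standing on its barrel on the bench, eye lens up: aluminium barrel 30 mm across to 34 mm height, ribbed black focusing ring 38 mm across from 34 to 54 mm, eye rim 34 mm across to the top at 64 mm. Round about its z axis. 80 to 170 g. Origin: centre of its underside, z up.
- oblong_tray: Oblong pale grey tray, outside 105 mm (its x) by 200 mm (its y), 16 mm high, fixed: walls 3 mm, floor 3 mm thick. A rib 3 mm thick, as high as the walls, along its x axis at y = 0 parts it into two equal halves, each 99 x 97 mm inside, centres at y = +50 and -50 mm. Origin: centre of its underside on the bench, z up.
- square_tray: Square pale grey tray, outside 170 x 170 mm, 16 mm high, fixed: walls 3 mm, floor 3 mm thick. A rib 3 mm thick, as high as the walls, along its x axis at y = 0 parts it into two equal halves, each 164 mm (x) by 80 mm (y) inside, centres at y = +42 and -42 mm. Origin: centre of its underside on the bench, z up.
- amber_bottle1: Amber glass reagent bottle, paper label, low flat black cap: 40 mm across to 60 mm height, cap 24 mm across, 92 mm high in all; 110 g. One of four alike. Origin: centre of its underside, z up. The grey crate (fixed, outside 92 x 132 mm, walls 50 mm high, floor 5 mm thick) holds the six bottles in 3 rows of 2, 40.6 mm apart, all but touching each other and the walls.
- amber_bottle2: Amber glass reagent bottle, paper label, low flat black cap: 40 mm across to 60 mm height, cap 24 mm across, 92 mm high in all; 110 g. One of four alike. Origin: centre of its underside, z up.
- amber_bottle3: Amber glass reagent bottle, paper label, low flat black cap: 40 mm across to 60 mm height, cap 24 mm across, 92 mm high in all; 110 g. One of four alike. Origin: centre of its underside, z up.
- amber_bottle4: Amber glass reagent bottle, paper label, low flat black cap: 40 mm across to 60 mm height, cap 24 mm across, 92 mm high in all; 110 g. One of four alike. Origin: centre of its underside, z up.
There are look-alikes about, which are no part of the job. Leave any brown look-alike of the square_tray alone.

How it is judged:
By the outcome, as a careful person would: the job done as asked, in the order asked, and still so for the second after the job is handed in, with the robot touching nothing.
It also fails if it takes over 109 s, if anything falls off the work surface, if the arm or the gripper's body presses on something with over 40 N, if the wrist force passes 120 N, or if a joint passes its speed limit or range.

## Working session

There is one attempt and no reset: what is moved stays moved. The work goes in short steps, Python scripts to look and compute and a tool call to move; the robot and the scene stay as the last step left them, time stands still between calls to the robot, and variables do not carry over. Pictures are saved under pics/ and viewed, at most 15 in all, crops included, and the job is handed in when it is done.

Besides the shell and the picture viewer there is one more tool, called after "Request:" in YAML: its name, and indented under it one key for each argument. play_rows: Moves the arm, as the interface text tells. Its arguments: {"type":"object","properties":{"rows":{"type":"array","items":{"type":"array","items":{"type":"array","items":{"type":"number"}}}},"squeeze":{"type":"number"}},"required":["rows"]}

```bash
mkdir -p pics; ls
python3 - <<'E'
from plant import r
import cv2
s=r.get_state(); print({k:s[k] for k in("time_s","tcp_pos","eef_rot","gripper_width")})
for n in("scene","side","wrist"):
    i=r.camera_info(n); print(n,i["fovy"],i["cx"],i["cy"],i["pose"])
    cv2.imwrite(f"pics/{n}0.png",r.capture(n)[:,:,::-1])
E
```

```text
pics
{'time_s': 0.0, 'tcp_pos': array([0.15564923, 0.65631025, 0.2256291 ]), 'eef_rot': array([ 1.79904575e+02, -1.11196755e-02, -1.33442932e+01]), 'gripper_width': 0.08742577524431579}
scene 46.113146920212515 322.516518618094 198.6959260440195 [[ 4.69627757e-01  6.70256909e-01 -5.74635054e-01  1.25140496e+00]
 [ 8.82864385e-01 -3.56900478e-01  3.05241751e-01 -2.80908176e-01]
 [-4.97133395e-04 -6.50674823e-01 -7.59356325e-01  1.01988826e+00]
 [ 0.00000000e+00  0.00000000e+00  0.00000000e+00  1.00000000e+00]]
side 42.88898270490808 314.2251834841373 199.3097644281207 [[ 0.6939624  -0.42956693  0.57783081 -0.30178824]
 [-0.71971295 -0.43695287  0.53952337 -0.6266636 ]
 [ 0.02072343 -0.79028124 -0.61239374  0.894626  ]
 [ 0.          0.          0.          1.        ]]
wrist 63.76499361405272 321.9902570873323 202.45853182691525 [[-0.23143469 -0.92446731 -0.30298213  0.23866523]
 [-0.97284945  0.22036877  0.07072161  0.63759544]
 [ 0.00138799  0.31112343 -0.9503685   0.38405332]
 [ 0.          0.          0.          1.        ]]
```

View pics/scene0.png

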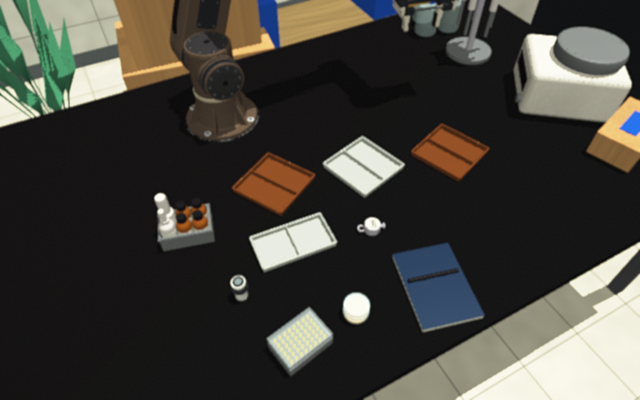

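View pics/side0.png

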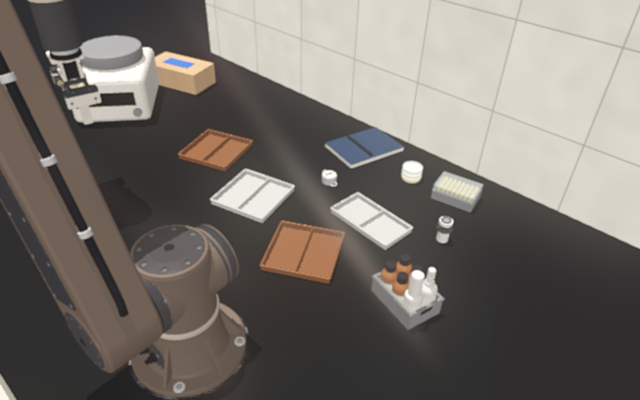

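View pics/wrist0.png

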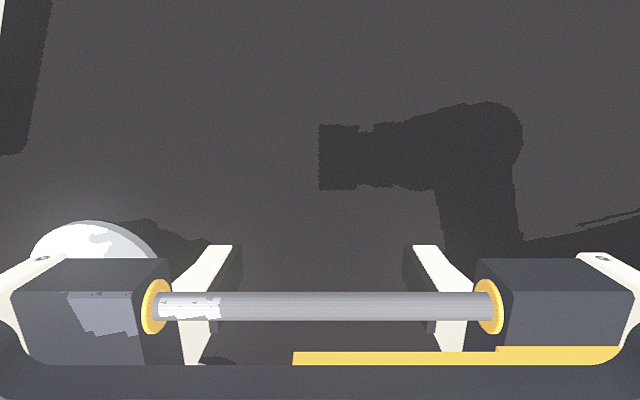

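The scene picture shows the crate at about (187,225) with both white bottles in its left column. It also shows the oblong tray (292,241), square tray (364,166), counter (373,226) and telescope (239,287). Brown trays, a jar, a tip rack and a notebook are look-alikes or clutter. The side view agrees, and the wrist sees only the lamp base. I'll enlarge both fixed views.

Run:
```python
import cv2
a=cv2.imread("pics/scene0.png")[125:310,145:415]; cv2.imwrite("pics/sc.png",cv2.resize(a,(0,0),fx=2.96,fy=2.96,interpolation=cv2.INTER_CUBIC))
a=cv2.imread("pics/side0.png")[150:330,205:465]; cv2.imwrite("pics/sd.png",cv2.resize(a,(0,0),fx=3,fy=3,interpolation=cv2.INTER_CUBIC))
```

```text
(no output)
```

View pics/sc.png

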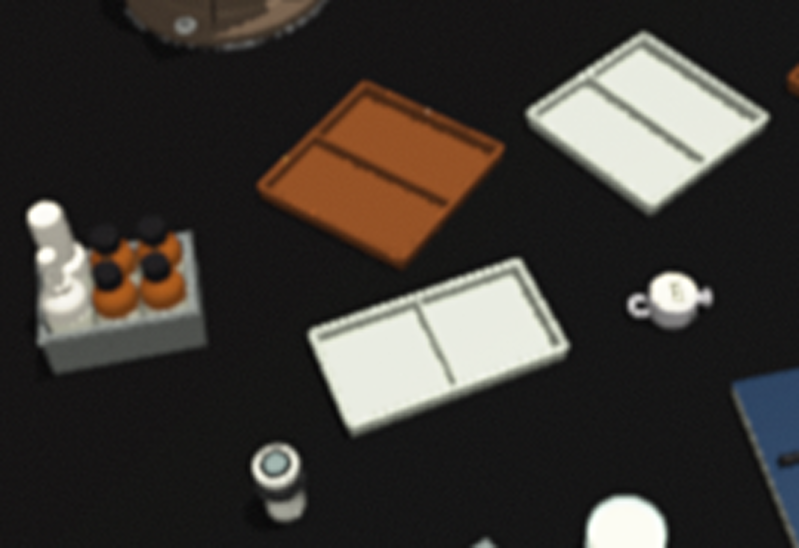

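View pics/sd.png

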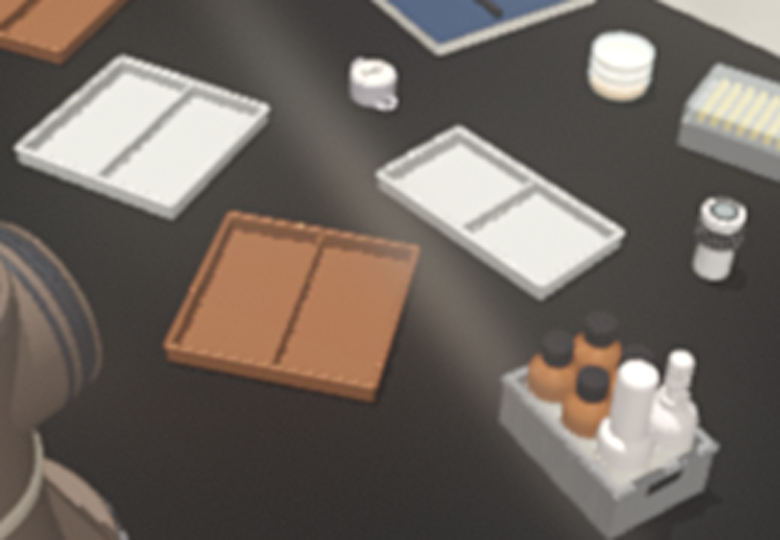

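The enlarged crops give these pixels (scene / side):

| Feature | Scene crop | Side crop |
|---|---|---|
| Spray top | (45,212) | (640,373) |
| Dropper top | (49,255) | (681,357) |
| Telescope top | (276,462) | (723,211) |
| Dial centre | (674,289) | (374,72) |

The tray corners can be read in both crops too.

```bash
cat > h.py <<'E'
import numpy as np
from plant import r
def ray(n,u,v,z,info=None):
    i=info or r.camera_info(n); f=200/np.tan(np.radians(i["fovy"]/2)); P=np.array(i["pose"])
    d=P[:3,:3]@[(u-i["cx"])/f,(v-i["cy"])/f,1]; t=(z-P[2,3])/d[2]
    return (P[:3,3]+t*d)
def sc(u,v,z): return ray("scene",145+u/2.963-.33,125+v/2.963-.33,z)
def sd(u,v,z): return ray("side",205+u/3-.33,150+v/3-.33,z)
E
python3 - <<'E'
from h import *
np.set_printoptions(precision=4,suppress=True)
L={"spray":((45,212),(640,373),.135),"drop":((49,255),(681,357),.129),"tel":((276,462),(723,211),.064),"dial":((674,289),(374,72),.026),
"sq1":((643,33),(16,150),.016),"sq2":((769,117),(122,57),.016),"sq3":((651,207),(269,108),.016),"sq4":((527,112),(170,212),.016),
"ob1":((310,332),(542,292),.016),"ob2":((519,261),(378,177),.016),"ob3":((569,349),(458,128),.016),"ob4":((352,430),(624,234),.016),
"ring":((632,305),(388,103),.008),"plunger":((711,297),(366,62),.01),
"capA":((104,236),(593,380),.097),"capB":((152,226),(557,346),.097),"capC":((107,273),None,.097),"capD":((156,264),(601,325),.097),"crate1":((205,345),None,0),"crate2":((57,374),None,0)}
for k,(a,b,z) in L.items(): print(k,sc(*a,z)[:2],sd(*b,z)[:2] if b else '')
E
```

```text
spray [ 0.3841 -0.2792] [ 0.3867 -0.2818]
drop [ 0.4262 -0.2889] [ 0.4254 -0.2906]
tel [ 0.6572 -0.189 ] [ 0.6593 -0.1901]
dial [0.6346 0.1968] [0.6398 0.1936]
sq1 [0.3179 0.3561] [0.3182 0.3507]
sq2 [0.4864 0.4032] [0.4873 0.3999]
sq3 [0.5338 0.2347] [0.5326 0.2331]
sq4 [0.3649 0.1902] [0.3607 0.1828]
ob1 [ 0.5175 -0.1093] [ 0.5138 -0.115 ]
ob2 [0.5331 0.0923] [0.5293 0.0864]
ob3 [0.6417 0.0847] [0.6393 0.0831]
ob4 [ 0.6285 -0.1167] [ 0.6249 -0.1202]
ring [0.6211 0.162 ] [0.6299 0.1647]
plunger [0.6483 0.2293] [0.6645 0.2266]
capA [ 0.398  -0.2415] [ 0.3913 -0.2446]
capB [ 0.4065 -0.2013] [ 0.4004 -0.2055]
capC [ 0.4389 -0.2513] 
capD [ 0.449  -0.2116] [ 0.4414 -0.2154]
crate1 [ 0.4749 -0.195 ] 
crate2 [ 0.4434 -0.3207]
```

```bash
cat >> h.py <<'E'
def go(x,y,z,yaw=None):
    "shares for a move from the present pose to this TCP position and yaw"
    s=r.get_state(); p=s["tcp_pos"]; w=s["eef_rot"][2]; a=np.radians(w)
    d=np.array([x,y,z])-p; c,n=np.cos(a),np.sin(a)
    sh=np.array([c*d[0]+n*d[1], n*d[0]-c*d[1], -d[2]])/.5
    t=0 if yaw is None else ((yaw-w+180)%360-180)*np.pi/180/1.5
    print("at",np.round(p,4),round(w,2),"t",round(s["time_s"],2),"w",round(s["gripper_width"],4),"-> share",np.round(sh,4),round(-t,4))
E
python3 -c "
from h import *
go(.637,.195,.25)"
```

```text
at [0.1556 0.6564 0.2258] -13.34 t 0.15 w 0.0877 -> share [ 1.1497  0.6758 -0.0483] 0
```

Request:
play_rows:
  rows:
    - [[0,0.05,0.03,-0.01,0],[0,0.13,0.075,-0.02,0],[0,0.2,0.12,-0.03,0],[0,0.27,0.16,-0.04,0],[0,0.34,0.2,-0.05,0],[0,0.41,0.24,-0.05,0],[0,0.48,0.28,-0.05,0],[0,0.55,0.323,-0.05,0]]

```text
time_s: 0.82
tcp_pos: [0.3872, 0.4346, 0.2517]
eef_rot: [-180.0, 0.0, -13.3]
contact_force: [0.3, 0.1, 0.3]
gripper_width: 0.0875
gripper_force: 0.0
```

Request:
play_rows:
  rows:
    - [[0,0.07,0.041,0,0],[0,0.14,0.082,0,0],[0,0.21,0.124,0,0],[0,0.28,0.165,0,0],[0,0.35,0.206,0,0],[0,0.42,0.247,0,0],[0,0.49,0.288,0,0],[0,0.56,0.33,0,0]]

```text
time_s: 1.48
tcp_pos: [0.6215, 0.2094, 0.2514]
eef_rot: [180.0, 0.0, -13.3]
contact_force: [-0.3, 1.7, 0.2]
gripper_width: 0.0875
gripper_force: 0.0
```

```bash
python3 -c "
from h import *
go(.637,.195,.25)
go(.42,-.285,.22,-13.5)"
```

```text
at [0.6215 0.2094 0.2514] -13.33 t 1.48 w 0.0875 -> share [0.0368 0.0209 0.0027] 0
at [0.6215 0.2094 0.2514] -13.33 t 1.48 w 0.0875 -> share [-0.1641  1.0551  0.0627] 0.002
```

```bash
cat >> h.py <<'E'
import cv2,pickle
def snap(name):
    r.capture("wrist"); i=r.camera_info("wrist"); cv2.imwrite(f"pics/{name}.png",r.capture("wrist")[:,:,::-1])
    i["pose"]=np.array(i["pose"]); pickle.dump(i,open(f"pics/{name}.pkl","wb"))
def wr(name,u,v,z): return ray("wrist",u,v,z,pickle.load(open(f"pics/{name}.pkl","rb")))
E
python3 -c "
from h import *
snap('w1')
go(.42,-.285,.23,-13.5)"
```

```text
at [0.6233 0.2066 0.2503] -13.63 t 1.58 w 0.0874 -> share [-0.1635  1.0514  0.0406] -0.0015
```

View pics/w1.png

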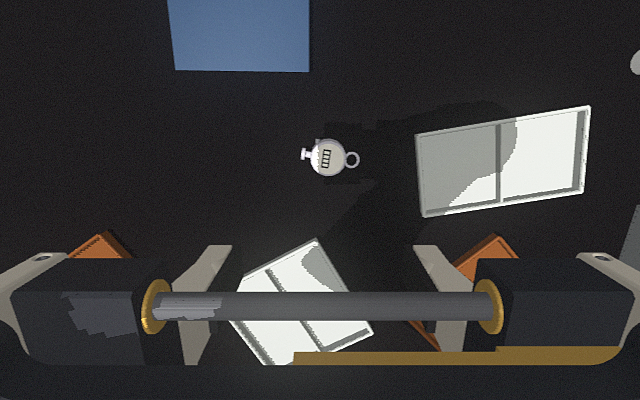

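The wrist picture shows the counter at (329,157), with its plunger tip at (302,154) and ring centre at (353,159). The oblong tray's top corners are (416,134), (590,106), (584,193) and (423,216).

```bash
python3 -c "
from h import *
np.set_printoptions(precision=4,suppress=True)
for u,v,z in ((328.5,157,.026),(302,154.5,.013),(352,159.5,.01),(416,134,.016),(590,106,.016),(584,193,.016),(423,216,.016)): print(wr('w1',u,v,z)[:2])"
```

```text
[0.6403 0.1932]
[0.6487 0.2245]
[0.6274 0.1656]
[0.6408 0.0847]
[ 0.625  -0.1186]
[ 0.5169 -0.1131]
[0.5341 0.0911]
```

Request:
play_rows:
  rows:
    - [[0,-0.01,0.06,0,0],[0,-0.02,0.13,0,0],[0,-0.03,0.2,0,0],[0,-0.04,0.28,0,0],[0,-0.05,0.36,0,0],[0,-0.06,0.44,0.01,0],[0,-0.07,0.52,0.02,0],[0,-0.08,0.6,0.02,0]]

```text
time_s: 2.25
tcp_pos: [0.5105, -0.073, 0.2407]
eef_rot: [180.0, 0.1, -13.3]
contact_force: [0.4, -0.9, 0.1]
gripper_width: 0.0879
gripper_force: 0.0
```

Request:
play_rows:
  rows:
    - [[0,-0.015,0.07,0,0],[0,-0.03,0.14,0,0],[0,-0.045,0.21,0,0],[0,-0.06,0.29,0,0],[0,-0.07,0.36,0,0],[0,-0.083,0.42,0.01,0],[0,-0.083,0.45,0.02,0],[0,-0.083,0.45,0.02,0]]

```text
time_s: 2.92
tcp_pos: [0.4182, -0.2829, 0.2305]
eef_rot: [-180.0, 0.1, -13.5]
contact_force: [0.1, 0.1, -0.2]
gripper_width: 0.0873
gripper_force: 0.0
```

```bash
python3 -c "
from h import *
snap('w2')
go(.4258,-.2897,.2,-13.5)
im=cv2.imread('pics/w2.png')[0:300,150:550];cv2.imwrite('pics/w2c.png',cv2.resize(im,(800,600),interpolation=cv2.INTER_CUBIC))"
```

```text
at [ 0.4195 -0.2813  0.2313] -13.44 t 3.02 w 0.0875 -> share [0.0161 0.0134 0.0625] 0.0007
```

View pics/w2c.png

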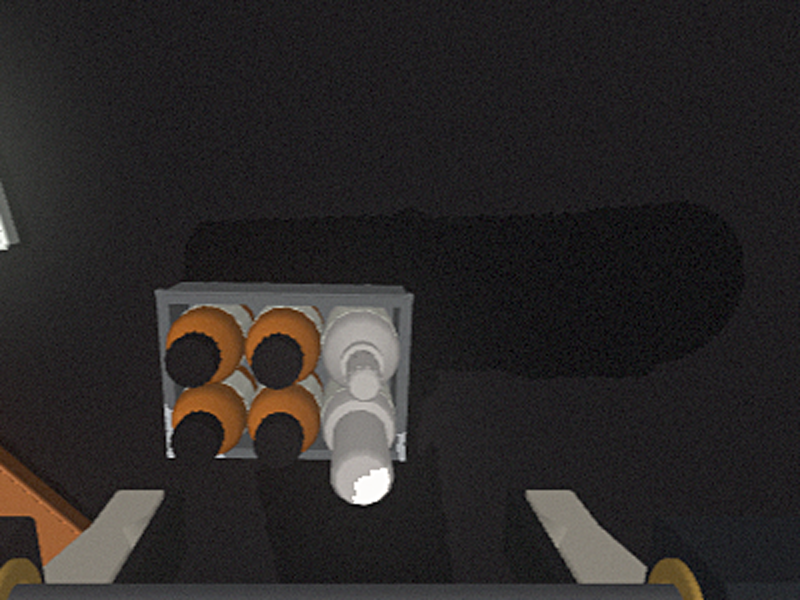

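The crop shows the dropper cap top at (366,383) and the spray hood top at (361,477), with the crate square to the gripper.

```bash
python3 -c "
from h import *
np.set_printoptions(precision=4,suppress=True)
for U,V,z in ((366,383,.129),(361,477,.135),(277,360,.097),(192,360,.097),(277,438,.097),(197,438,.097),(157,292,.05),(412,294,.05)): print(wr('w2',149.75+U/2,V/2-.25,z)[:2])
for n in range(4):go(.4258,-.2897,.2,-13.5)"
```

```text
[ 0.4264 -0.2923]
[ 0.3875 -0.2809]
[ 0.4377 -0.2533]
[ 0.447  -0.2146]
[ 0.4001 -0.2429]
[ 0.4092 -0.205 ]
[ 0.4775 -0.1941]
[ 0.4452 -0.3239]
at [ 0.4195 -0.2813  0.2313] -13.44 t 3.02 w 0.0875 -> share [0.0161 0.0134 0.0625] 0.0007
at [ 0.4195 -0.2813  0.2313] -13.44 t 3.02 w 0.0875 -> share [0.0161 0.0134 0.0625] 0.0007
at [ 0.4195 -0.2813  0.2313] -13.44 t 3.02 w 0.0875 -> share [0.0161 0.0134 0.0625] 0.0007
at [ 0.4195 -0.2813  0.2313] -13.44 t 3.02 w 0.0875 -> share [0.0161 0.0134 0.0625] 0.0007
```

```bash
python3 -c "
from h import *
go(.427,-.2915,.138,-13.7)"
```

```text
at [ 0.4195 -0.2813  0.2313] -13.44 t 3.02 w 0.0875 -> share [0.0193 0.0163 0.1865] 0.003
```

Request:
play_rows:
  rows:
    - [[0,0.01,0.008,0,0.003],[0,0.019,0.016,0.03,0.003],[0,0.019,0.016,0.07,0.003],[0,0.019,0.016,0.12,0.003],[0,0.019,0.016,0.16,0.003],[0,0.019,0.016,0.18,0.003],[0.4,0.019,0.016,0.186,0.003],[0.5,0.019,0.016,0.186,0.003]]

```text
time_s: 3.68
tcp_pos: [0.4279, -0.2906, 0.1384]
eef_rot: [180.0, 0.0, -13.5]
contact_force: [-0.2, -0.4, 0.3]
gripper_width: 0.0794
gripper_force: 0.0
```

```bash
python3 -c "
from h import *
snap('w3')
go(.427,-.2915,.102,-13.7)
im=cv2.imread('pics/w3.png')[100:400,120:520];cv2.imwrite('pics/w3c.png',cv2.resize(im,(800,600),interpolation=cv2.INTER_CUBIC))"
```

```text
at [ 0.4285 -0.2911  0.1397] -13.55 t 3.78 w 0.0719 -> share [-0.0027  0.0015  0.0755] 0.0018
```

View pics/w3c.png

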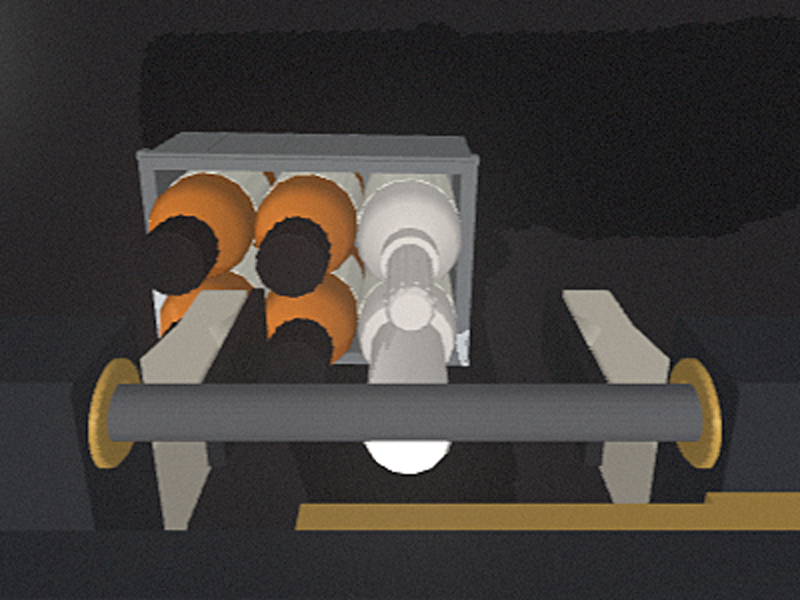

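Between the open fingers (tip mid about U=405) the dropper cap top sits at (410,308), so it is roughly centred. I'll compute the residual.

```bash
python3 -c "
from h import *
p=wr('w3',119.75+410/2,100+308/2-.25,.129);print(p)
print(wr('w3',119.75+408/2,100+440/2-.25,.135))
go(p[0],p[1],.101,-13.7)"
```

```text
[ 0.42660833 -0.29140305  0.129     ]
[ 0.38670254 -0.28120626  0.135     ]
at [ 0.4285 -0.2911  0.1397] -13.55 t 3.78 w 0.0719 -> share [-0.0035  0.0015  0.0775] 0.0018
```

Request:
play_rows:
  rows:
    - [[0.3,-0.003,0.002,0.01,0.002],[0.3,-0.003,0.002,0.03,0.002],[0.3,-0.003,0.002,0.05,0.002],[0.3,-0.003,0.002,0.067,0.002],[0.3,-0.003,0.002,0.0765,0.002],[0.3,-0.003,0.002,0.0765,0.002],[0.6,-0.003,0.002,0.0765,0.002],[0.75,-0.003,0.002,0.0765,0.002]]
  squeeze: 8

```text
time_s: 4.45
tcp_pos: [0.4259, -0.2917, 0.1004]
eef_rot: [180.0, -0.0, -13.8]
contact_force: [0.5, 0.2, 1.1]
gripper_width: 0.053
gripper_force: 0.0
```

Request:
play_rows:
  rows:
    - [[0.8,0,0,0,0],[0.82,0,0,0,0],[0.85,0,0,0,0],[0.9,0,0,0,0],[1,0,0,0,0],[1,0,0,0,0],[1,0,0,0,0],[1,0,0,0,0]]

```text
time_s: 5.12
tcp_pos: [0.4258, -0.2916, 0.1004]
eef_rot: [180.0, -0.0, -13.8]
contact_force: [0.6, 0.3, 1.3]
gripper_width: 0.0147
gripper_force: 8.0
```

Request:
play_rows:
  rows:
    - [[1,0,0,0,0],[1,0,0,-0.005,0],[1,0,0,-0.02,0],[1,0,0,-0.045,0],[1,0,0,-0.075,0],[1,0,0,-0.11,0],[1,0,0,-0.15,0],[1,0,0,-0.19,0]]
  squeeze: 18

```text
time_s: 5.78
tcp_pos: [0.4254, -0.2915, 0.1967]
eef_rot: [-180.0, 0.0, -13.8]
contact_force: [-0.3, -0.1, -0.1]
gripper_width: 0.0148
gripper_force: 18.0
```

Request:
play_rows:
  rows:
    - [[1,0,0,-0.025,0],[1,0.005,0,-0.04,0],[1,0.02,-0.005,-0.04,0],[1,0.05,-0.02,-0.04,0],[1,0.085,-0.06,-0.04,0],[1,0.12,-0.1,-0.04,0],[1,0.15,-0.15,-0.04,0],[1,0.175,-0.19,-0.04,0]]

```text
time_s: 6.45
tcp_pos: [0.5351, -0.2186, 0.2136]
eef_rot: [180.0, 0.1, -13.8]
contact_force: [-0.6, -0.1, -0.5]
gripper_width: 0.0144
gripper_force: 18.0
```

```bash
python3 -c "
from h import *
print(r.get_state()['contact_force'],r.get_state()['gripper_force'])
go(.574,-.064,.16)
r.capture('side'); cv2.imwrite('pics/s1.png',cv2.resize(r.capture('side')[130:330,220:480,::-1],(780,600)))"
```

```text
[-0.63020342 -0.14740944 -0.49986008] 17.99828588962555
at [ 0.5351 -0.2186  0.2136] -13.78 t 6.45 w 0.0144 -> share [ 0.002  -0.3188  0.1071] 0
```

View pics/s1.png

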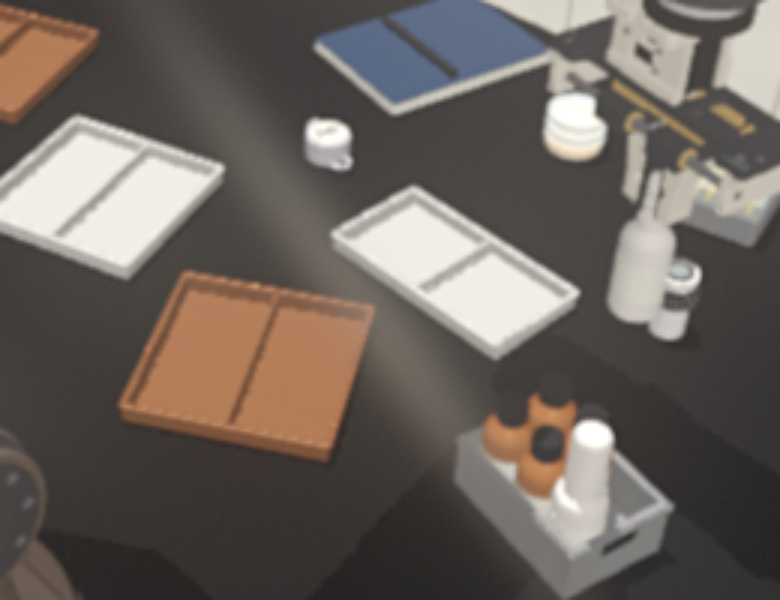

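The dropper bottle hangs upright beyond the crate; the oblong tray lies ahead. The spray bottle and the ambers are undisturbed.

```bash
python3 -c "
from h import *
go(.575,-.064,.105)"
```

```text
at [ 0.5361 -0.2177  0.2133] -13.62 t 6.55 w 0.0143 -> share [ 0.0033 -0.317   0.2165] 0
```

Request:
play_rows:
  rows:
    - [[1,0,-0.015,0,0],[1,0,-0.05,0,0],[1,0,-0.1,0,0],[1,0,-0.16,0,0],[1,0.001,-0.22,0,0],[1,0.002,-0.27,0.0,0],[1,0.003,-0.305,0.01,0],[1,0.003,-0.317,0.03,0]]

```text
time_s: 7.22
tcp_pos: [0.5736, -0.0644, 0.2006]
eef_rot: [-180.0, -0.1, -13.7]
contact_force: [0.3, -0.5, -0.2]
gripper_width: 0.0148
gripper_force: 18.0
```

Request:
play_rows:
  rows:
    - [[1,0,0,0.03,0],[1,0,0,0.065,0],[1,0,0,0.1,0],[1,0,0,0.135,0],[1,0,0,0.16,0],[1,0,0,0.175,0],[1,0,0,0.181,0],[1,0,0,0.181,0]]

```text
time_s: 7.88
tcp_pos: [0.572, -0.0669, 0.1089]
eef_rot: [180.0, 0.1, -13.8]
contact_force: [-0.5, -0.0, -0.3]
gripper_width: 0.0144
gripper_force: 18.0
```

```bash
python3 -c "
from h import *
print(r.get_state()['contact_force'])
go(.575,-.064,.0985)"
```

```text
[-0.47978172 -0.01539965 -0.28129121]
at [ 0.572  -0.0669  0.1089] -13.8 t 7.88 w 0.0144 -> share [ 0.0045 -0.0071  0.0208] 0
```

Request:
play_rows:
  rows:
    - [[1,0,0,0.004,0],[1,0,0,0.008,0],[1,0,0,0.011,0],[1,0,0,0.013,0],[1,0,0,0.015,0],[1,0,0,0.0165,0],[1,0,0,0.0175,0],[1,0,0,0.018,0]]

```text
time_s: 8.55
tcp_pos: [0.5725, -0.0665, 0.1008]
eef_rot: [-180.0, -0.0, -13.8]
contact_force: [-0.5, -0.8, 0.1]
gripper_width: 0.0149
gripper_force: 18.0
```

Request:
play_rows:
  rows:
    - [[1,0,0,0.001,0],[1,0,0,0.002,0],[1,0,0,0.003,0],[1,0,0,0.003,0],[1,0,0,0.004,0],[1,0,0,0.004,0],[1,0,0,0.005,0],[1,0,0,0.005,0]]

```text
time_s: 9.22
tcp_pos: [0.5726, -0.0666, 0.0984]
eef_rot: [180.0, -0.0, -13.8]
contact_force: [0.6, -0.2, 0.0]
gripper_width: 0.0143
gripper_force: 18.0
```

Request:
play_rows:
  rows:
    - [[1,0,0,0.001,0],[1,0,0,0.001,0],[1,0,0,0.002,0],[1,0,0,0.002,0],[1,0,0,0.003,0],[1,0,0,0.003,0],[1,0,0,0.003,0],[1,0,0,0.003,0]]

```text
time_s: 9.88
tcp_pos: [0.5733, -0.0667, 0.0983]
eef_rot: [-180.0, -0.1, -13.7]
contact_force: [-4.1, 1.2, 11.7]
gripper_width: 0.0143
gripper_force: 18.0
```

Request:
play_rows:
  rows:
    - [[1,0,0,-0.001,0],[1,0,0,-0.001,0],[0.8,0,0,-0.001,0],[0.75,0,0,-0.001,0],[0.65,0,0,-0.001,0],[0.5,0,0,-0.001,0],[0.3,0,0,-0.001,0],[0.2,0,0,-0.001,0]]

```text
time_s: 10.55
tcp_pos: [0.5724, -0.0666, 0.0971]
eef_rot: [180.0, 0.0, -13.8]
contact_force: [-0.8, -1.0, 1.5]
gripper_width: 0.0431
gripper_force: 0.0
```

Request:
play_rows:
  rows:
    - [[0.2,0,0,-0.01,0],[0.2,0,0,-0.03,0],[0.1,0,0,-0.06,0],[0,0,0,-0.1,0],[0,0,0,-0.15,0],[0,0,0,-0.19,0],[0,0,0,-0.21,0],[0,0,0,-0.21,0]]

```text
time_s: 11.22
tcp_pos: [0.574, -0.0665, 0.2058]
eef_rot: [-179.9, -0.3, -13.8]
contact_force: [1.2, -0.5, 0.0]
gripper_width: 0.0873
gripper_force: 0.0
```

```bash
python3 -c "
from h import *
go(.6395,.194,.2,-105)
go(.6395,.194,.2,-107)"
```

```text
at [ 0.574  -0.0665  0.2058] -13.75 t 11.22 w 0.0873 -> share [ 0.0034 -0.5372  0.0116] 1.0617
at [ 0.574  -0.0665  0.2058] -13.75 t 11.22 w 0.0873 -> share [ 0.0034 -0.5372  0.0116] 1.085
```

Request:
play_rows:
  rows:
    - [[0,0,-0.02,0,0.06],[0,0,-0.08,0,0.13],[0,0,-0.15,0,0.2],[0,0,-0.22,0,0.28],[0,0,-0.3,0,0.36],[0,0.002,-0.38,0,0.44],[0,0.003,-0.46,0,0.52],[0,0.003,-0.53,0,0.6]]

```text
time_s: 11.88
tcp_pos: [0.6368, 0.1927, 0.2012]
eef_rot: [179.9, 0.0, -65.7]
contact_force: [0.7, -0.1, -0.3]
gripper_width: 0.0875
gripper_force: 0.0
```

Request:
play_rows:
  rows:
    - [[0,0,0,0,0.08],[0,0,0,0,0.16],[0,0,0,0,0.24],[0,0,0,0,0.32],[0,0,0,0,0.4],[0,0,0,0,0.48],[0,0,0,0,0.52],[0,0,0,0,0.52]]

```text
time_s: 12.55
tcp_pos: [0.6365, 0.1903, 0.2012]
eef_rot: [179.9, -0.1, -110.2]
contact_force: [0.0, 0.1, -0.2]
gripper_width: 0.0875
gripper_force: 0.0
```

```bash
python3 -c "
from h import *
snap('w4')
go(.6395,.194,.1,-110)
im=cv2.imread('pics/w4.png')[60:310,160:500];cv2.imwrite('pics/w4c.png',cv2.resize(im,(782,575),interpolation=cv2.INTER_CUBIC))"
```

```text
at [0.6366 0.1903 0.2015] -109.89 t 12.65 w 0.088 -> share [-0.0088 -0.0029  0.2029] 0.0013
```

View pics/w4c.png

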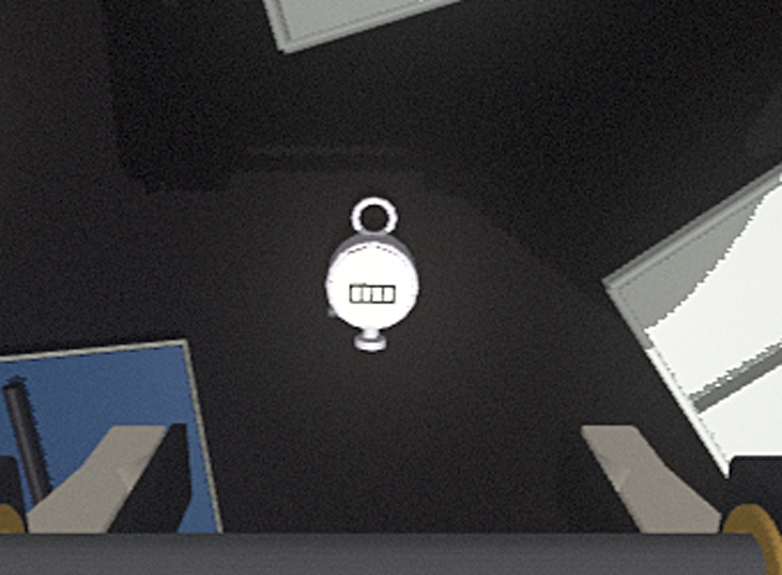

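The counter is almost square to the gripper: dial centre (373,287), ring (374,217), plunger (370,343).

```bash
python3 -c "
from h import *
for U,V,z in((373,287,.026),(374,217,.008),(370,343,.013)): print(wr('w4',159.8+U/2.3,59.8+V/2.3,z)[:2])
p=wr('w4',159.8+373/2.3,59.8+287/2.3,.026)
go(p[0],p[1],.006,-109.5)"
```

```text
[0.63812345 0.19470151]
[0.62749052 0.16695887]
[0.65049762 0.22442357]
at [0.6366 0.1903 0.2015] -109.89 t 12.65 w 0.088 -> share [-9.200e-03  2.000e-04  3.909e-01] -0.0045
```

Request:
play_rows:
  rows:
    - [[0,-0.005,0,0.03,0.011],[0,-0.009,0,0.09,0.011],[0,-0.009,0,0.16,0.011],[0,-0.009,0,0.23,0.011],[0,-0.009,0,0.3,0.011],[0,-0.009,0,0.35,0.011],[0,-0.009,0,0.38,0.011],[0,-0.009,0,0.39,0.011]]
  squeeze: 8

```text
time_s: 13.32
tcp_pos: [0.6365, 0.1936, 0.0035]
eef_rot: [179.8, -0.2, -110.9]
contact_force: [-0.5, -1.0, -0.5]
gripper_width: 0.0879
gripper_force: 0.0
```

```bash
python3 -c "
from h import *
go(.6381,.1947,.006,-110.8)"
```

```text
at [0.6365 0.1936 0.0035] -110.87 t 13.32 w 0.0879 -> share [-0.0033 -0.0021 -0.0049] -0.0008
```

Request:
play_rows:
  rows:
    - [[0,-0.003,-0.002,-0.004,0],[0.3,-0.003,-0.002,-0.004,0],[0.4,-0.003,-0.002,-0.004,0],[0.45,-0.003,-0.002,-0.004,0],[0.5,-0.003,-0.002,-0.004,0],[0.6,-0.003,-0.002,-0.004,0],[1,-0.003,-0.002,-0.004,0],[1,-0.003,-0.002,-0.004,0]]
  squeeze: 8

```text
time_s: 13.98
tcp_pos: [0.6401, 0.1958, 0.0096]
eef_rot: [-180.0, 0.0, -111.0]
contact_force: [-0.1, 0.4, -0.0]
gripper_width: 0.0468
gripper_force: 0.0
```

Request:
play_rows:
  rows:
    - [[1,0,0,0,0],[1,0,0,0,0],[1,0,0,-0.005,0],[1,0,0,-0.02,0],[1,0,0,-0.045,0],[1,0,0,-0.075,0],[1,0,0,-0.105,0],[1,0,0,-0.12,0]]
  squeeze: 22

```text
time_s: 14.65
tcp_pos: [0.6412, 0.1962, 0.0724]
eef_rot: [-179.9, 0.1, -110.9]
contact_force: [0.8, 0.5, -1.2]
gripper_width: 0.0433
gripper_force: 22.0
```

```bash
python3 -c "
from h import *
go(.582,.036,.067,-94)"
```

```text
at [0.6412 0.1962 0.0724] -110.95 t 14.65 w 0.0433 -> share [ 0.3416 -0.004   0.0109] -0.1972
```

```bash
python3 -c "
from h import *
go(.583,.043,.07,-94)"
```

```text
at [0.6412 0.1962 0.0724] -110.95 t 14.65 w 0.0433 -> share [ 0.3278 -0.0008  0.0049] -0.1972
```

Request:
play_rows:
  rows:
    - [[1,0.015,0,0,-0.01],[1,0.05,0,0,-0.04],[1,0.1,0,0,-0.08],[1,0.16,0,0,-0.12],[1,0.22,0,0,-0.16],[1,0.28,0,0,-0.19],[1,0.315,0,0,-0.197],[1,0.328,0,0,-0.197]]

```text
time_s: 15.32
tcp_pos: [0.5791, 0.0397, 0.0689]
eef_rot: [179.9, -0.0, -94.1]
contact_force: [0.2, 0.1, -1.2]
gripper_width: 0.0436
gripper_force: 22.0
```

Request:
play_rows:
  rows:
    - [[1,0,0,0.02,0],[1,0,0,0.05,0],[1,0,0,0.075,0],[1,0,0,0.09,0],[1,0,0,0.098,0],[1,0,0,0.102,0],[1,0,0,0.104,0],[1,0,0,0.106,0]]

```text
time_s: 15.98
tcp_pos: [0.5818, 0.0429, 0.0166]
eef_rot: [-180.0, 0.0, -94.0]
contact_force: [-0.1, 0.1, -1.0]
gripper_width: 0.0435
gripper_force: 22.0
```

```bash
python3 -c "
from h import *
print(r.get_state()['contact_force'])
snap('w5');go(.583,.043,.012,-94)"
```

```text
[-0.12960738  0.09203468 -1.04400611]
at [0.5816 0.0428 0.0167] -94.03 t 16.08 w 0.0429 -> share [-0.0005 -0.0027  0.0093] -0.0003
```

Request:
play_rows:
  rows:
    - [[1,-0.001,-0.002,0.002,0],[1,-0.001,-0.002,0.004,0],[1,-0.001,-0.002,0.005,0],[1,-0.001,-0.002,0.006,0],[1,-0.001,-0.002,0.007,0],[1,-0.001,-0.002,0.007,0],[1,-0.001,-0.002,0.008,0],[1,-0.001,-0.002,0.008,0]]

```text
time_s: 16.75
tcp_pos: [0.5824, 0.043, 0.0125]
eef_rot: [-180.0, -0.0, -94.0]
contact_force: [-1.2, 0.3, 1.2]
gripper_width: 0.0432
gripper_force: 22.0
```

Request:
play_rows:
  rows:
    - [[1,0,0,0.0005,0],[1,0,0,0.0005,0],[0.5,0,0,0.0005,0],[0.47,0,0,0,0],[0.44,0,0,0,0],[0.42,0,0,0,0],[0.42,0,0,0,0],[0.42,0,0,0,0]]

```text
time_s: 17.42
tcp_pos: [0.5824, 0.043, 0.0122]
eef_rot: [180.0, -0.0, -94.0]
contact_force: [-0.4, 0.2, -0.2]
gripper_width: 0.0507
gripper_force: 0.0
```

Request:
play_rows:
  rows:
    - [[0.42,0,0,-0.01,0],[0.42,0,0,-0.03,0],[0.4,0,0,-0.06,0],[0.3,0,0,-0.1,0],[0,0,0,-0.16,0],[0,0,0,-0.23,0],[0,0,0,-0.3,0],[0,0,0,-0.34,0]]

```text
time_s: 18.08
tcp_pos: [0.5838, 0.0432, 0.1878]
eef_rot: [-179.7, 0.1, -94.0]
contact_force: [0.3, 0.1, 0.6]
gripper_width: 0.0803
gripper_force: 0.0
```

```bash
python3 -c "
from h import *
snap('w5')
go(.387,-.281,.2,-13.7)
go(.659,-.1895,.2,-94)"
```

```text
at [0.5848 0.0436 0.1883] -94.0 t 18.18 w 0.0857 -> share [ 0.6752  0.3494 -0.0234] -0.9343
at [0.5848 0.0436 0.1883] -94.0 t 18.18 w 0.0857 -> share [ 0.4547 -0.1805 -0.0234] -0.0
```

View pics/w5.png

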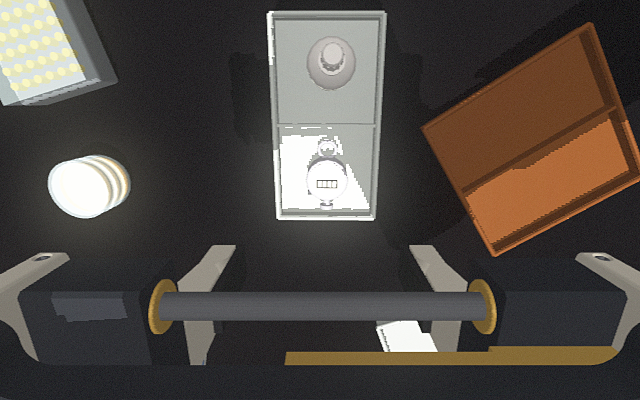

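The dropper stands at (331,60) and the counter lies flat, dial up, at (326,180), each in its own half. Next, the spray bottle.

```bash
python3 -c "
from h import *
go(.387,-.281,.2,-103.7)"
```

```text
at [0.5848 0.0436 0.1883] -94.0 t 18.18 w 0.0857 -> share [ 0.6752  0.3494 -0.0234] 0.1129
```

Request:
play_rows:
  rows:
    - [[0,0.03,0.015,-0.01,0.01],[0,0.09,0.045,-0.02,0.03],[0,0.16,0.08,-0.023,0.05],[0,0.23,0.12,-0.023,0.07],[0,0.3,0.155,-0.023,0.09],[0,0.37,0.19,-0.023,0.11],[0,0.44,0.23,-0.023,0.113],[0,0.51,0.265,-0.023,0.113]]

```text
time_s: 18.85
tcp_pos: [0.4297, -0.2034, 0.1939]
eef_rot: [180.0, 0.0, -103.8]
contact_force: [0.3, -1.0, -0.2]
gripper_width: 0.088
gripper_force: 0.0
```

```bash
python3 -c "
from h import *
go(.387,-.281,.19,-103.7)"
```

```text
at [ 0.4297 -0.2034  0.1939] -103.78 t 18.85 w 0.088 -> share [0.1712 0.046  0.0078] -0.001
```

Request:
play_rows:
  rows:
    - [[0,0.05,0.01,0,0],[0,0.1,0.03,0,0],[0,0.14,0.04,0,0],[0,0.16,0.045,0.02,0],[0,0.16,0.045,0.05,0],[0,0.16,0.045,0.07,0],[0,0.16,0.045,0.09,0],[0,0.16,0.045,0.09,0]]

```text
time_s: 19.52
tcp_pos: [0.39, -0.2735, 0.1464]
eef_rot: [179.8, 0.0, -103.8]
contact_force: [0.2, 0.0, -0.9]
gripper_width: 0.0878
gripper_force: 0.0
```

```bash
python3 -c "
from h import *
snap('w6');go(.387,-.281,.1,-103.7)
im=cv2.imread('pics/w6.png')[60:360,120:520];cv2.imwrite('pics/w6c.png',cv2.resize(im,(800,600),interpolation=cv2.INTER_CUBIC))"
```

```text
at [ 0.3914 -0.274   0.1484] -103.7 t 19.62 w 0.088 -> share [0.0157 0.0052 0.0969] 0.0001
```

View pics/w6c.png

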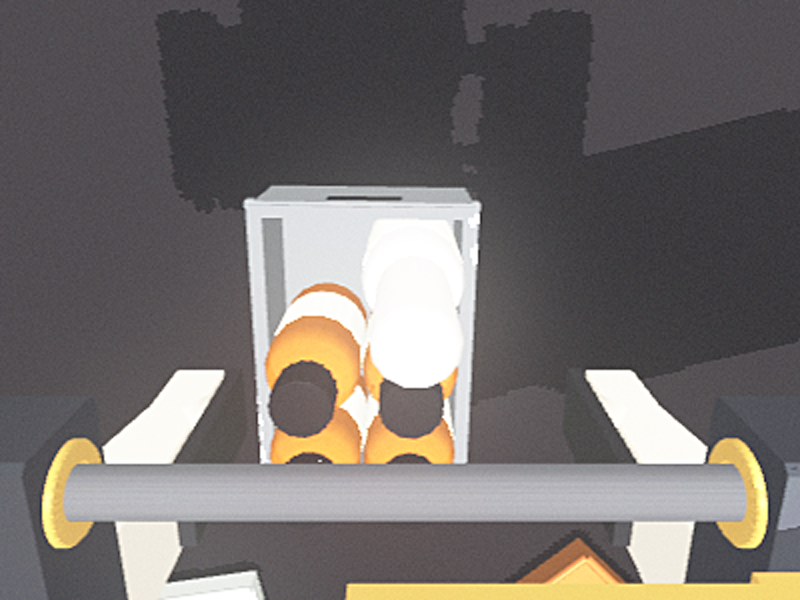

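The spray hood's top disc is centred at about (415,342), still in line with its row. The ambers are in place.

```bash
python3 -c "
from h import *
p=wr('w6',119.75+415/2,59.75+342/2,.135);print(p)
go(p[0],p[1],.1,-103.7)"
```

```text
[ 0.38541653 -0.28387474  0.135     ]
at [ 0.3914 -0.274   0.1484] -103.7 t 19.62 w 0.088 -> share [0.0221 0.0069 0.0969] 0.0001
```

Request:
play_rows:
  rows:
    - [[0,0.01,0.003,0,0],[0,0.018,0.006,0.01,0],[0,0.018,0.006,0.04,0],[0,0.018,0.006,0.07,0],[0,0.018,0.006,0.095,0],[0,0.018,0.006,0.104,0],[0.3,0.018,0.006,0.104,0],[0.5,0.018,0.006,0.104,0]]
  squeeze: 8

```text
time_s: 20.28
tcp_pos: [0.3865, -0.2826, 0.0972]
eef_rot: [-180.0, -0.0, -103.7]
contact_force: [-0.3, -0.5, 1.4]
gripper_width: 0.0791
gripper_force: 0.0
```

Request:
play_rows:
  rows:
    - [[0.58,0,0,0,0],[0.62,0,0,0,0],[0.66,0,0,0,0],[0.7,0,0,0,0],[0.8,0,0,0,0],[1,0,0,0,0],[1,0,0,0,0],[1,0,0,0,0]]

```text
time_s: 20.95
tcp_pos: [0.3863, -0.2824, 0.0968]
eef_rot: [180.0, -0.0, -103.7]
contact_force: [-0.8, -0.1, -0.2]
gripper_width: 0.028
gripper_force: 8.0
```

Good grip. Lift.

Request:
play_rows:
  rows:
    - [[1,0,0,0,0],[1,0,0,-0.005,0],[1,0,0,-0.02,0],[1,0,0,-0.045,0],[1,0,0,-0.075,0],[1,0,0,-0.11,0],[1,0,0,-0.15,0],[1,0,0,-0.19,0]]
  squeeze: 18

```text
time_s: 21.62
tcp_pos: [0.386, -0.2824, 0.1932]
eef_rot: [180.0, -0.0, -103.8]
contact_force: [0.7, -0.8, -0.3]
gripper_width: 0.0278
gripper_force: 18.0
```

Request:
play_rows:
  rows:
    - [[1,0,0,-0.04,0],[1,0,0,-0.065,0],[1,0,0,-0.08,0],[1,0,0,-0.09,0],[1,0,0,-0.09,0],[1,0,0,-0.09,0],[1,0,0,-0.09,0],[1,0,0,-0.09,0]]

```text
time_s: 22.28
tcp_pos: [0.3859, -0.2822, 0.2359]
eef_rot: [179.9, 0.0, -103.8]
contact_force: [0.4, -0.0, 0.2]
gripper_width: 0.0275
gripper_force: 18.0
```

```bash
python3 -c "
from h import *
go(.50,.0,.24,-103.7)
go(.437,.254,.24,-103.7)
go(.414,.335,.24,-103.7)"
```

```text
at [ 0.3859 -0.2822  0.2359] -103.76 t 22.28 w 0.0275 -> share [-0.6025 -0.0875 -0.0082] -0.0007
at [ 0.3859 -0.2822  0.2359] -103.76 t 22.28 w 0.0275 -> share [-1.066   0.1557 -0.0082] -0.0007
at [ 0.3859 -0.2822  0.2359] -103.76 t 22.28 w 0.0275 -> share [-1.2124  0.2389 -0.0082] -0.0007
```

Request:
play_rows:
  rows:
    - [[1,-0.015,0,0,0],[1,-0.05,-0.005,0,0],[1,-0.1,-0.013,0,0],[1,-0.16,-0.022,0,0],[1,-0.22,-0.032,0,0],[1,-0.29,-0.042,0,0],[1,-0.36,-0.052,0,0],[1,-0.43,-0.062,0,0]]

```text
time_s: 22.95
tcp_pos: [0.4676, -0.079, 0.2367]
eef_rot: [180.0, 0.0, -103.8]
contact_force: [1.2, -1.2, -1.0]
gripper_width: 0.0276
gripper_force: 18.0
```

Request:
play_rows:
  rows:
    - [[1,-0.07,-0.005,0,0],[1,-0.14,0.0,0,0],[1,-0.21,0.015,0,0],[1,-0.28,0.04,0,0],[1,-0.35,0.07,0,0],[1,-0.42,0.1,0,0],[1,-0.48,0.13,0,0],[1,-0.53,0.16,0,0]]

```text
time_s: 23.62
tcp_pos: [0.4519, 0.198, 0.2364]
eef_rot: [180.0, -0.0, -103.7]
contact_force: [1.3, -0.9, -0.0]
gripper_width: 0.0276
gripper_force: 18.0
```

```bash
python3 -c "
from h import *
go(.405,.3325,.15,-103.7)"
```

```text
at [0.4519 0.198  0.2364] -103.7 t 23.62 w 0.0276 -> share [-0.2391  0.1549  0.1728] 0.0
```

Request:
play_rows:
  rows:
    - [[1,-0.05,0.03,0,0],[1,-0.1,0.065,0,0],[1,-0.15,0.1,0.0,0],[1,-0.19,0.125,0.005,0],[1,-0.21,0.138,0.03,0],[1,-0.215,0.14,0.065,0],[1,-0.215,0.14,0.1,0],[1,-0.215,0.14,0.12,0]]

```text
time_s: 24.28
tcp_pos: [0.4091, 0.3164, 0.1746]
eef_rot: [179.9, -0.1, -103.7]
contact_force: [-0.2, -0.6, -0.8]
gripper_width: 0.0279
gripper_force: 18.0
```

```bash
python3 -c "
from h import *
snap('w7')
go(.405,.3325,.0945,-103.7)"
```

```text
at [0.4093 0.3156 0.1748] -103.75 t 24.38 w 0.0275 -> share [-0.0307  0.0164  0.1607] -0.0006
```

View pics/w7.png

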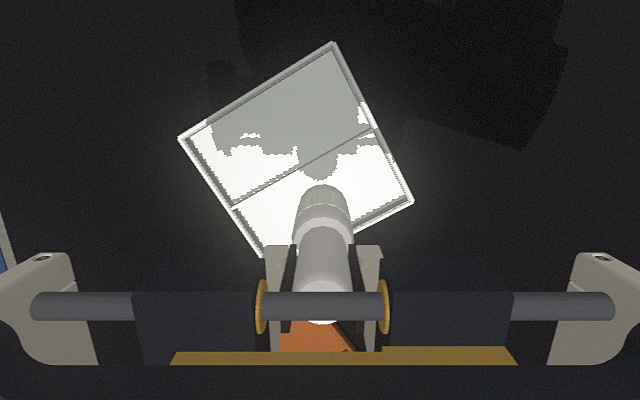

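The square tray's corners are at (333,43), (179,138) and (413,203). Its rib runs from (231,208) to (372,129), and the bottle hangs over the far half.

```bash
python3 -c "
from h import *
np.set_printoptions(precision=4,suppress=True)
for u,v in ((333,43),(179,138),(413,203),(263,257),(231,208),(372,129)): print(wr('w7',u,v,.016)[:2])
go(.405,.3335,.0945)"
```

```text
[0.3679 0.1909]
[0.5318 0.2366]
[0.3218 0.3565]
[0.4904 0.3787]
[0.506  0.3167]
[0.3486 0.2728]
at [0.4093 0.3156 0.1748] -103.75 t 24.38 w 0.0275 -> share [-0.0326  0.0169  0.1607] 0
```

Request:
play_rows:
  rows:
    - [[1,-0.012,0.006,0,0],[1,-0.026,0.014,0,0],[1,-0.032,0.015,0.02,0],[1,-0.032,0.015,0.06,0],[1,-0.032,0.015,0.1,0],[1,-0.032,0.015,0.13,0],[1,-0.032,0.015,0.145,0],[1,-0.032,0.015,0.15,0]]

```text
time_s: 25.05
tcp_pos: [0.4066, 0.3336, 0.1006]
eef_rot: [180.0, -0.1, -103.8]
contact_force: [-0.3, 0.2, 0.0]
gripper_width: 0.0279
gripper_force: 18.0
```

Request:
play_rows:
  rows:
    - [[1,0,0,0.002,0],[1,0,0,0.004,0],[1,0,0,0.006,0],[1,0,0,0.007,0],[1,0,0,0.008,0],[1,0,0,0.008,0],[1,0,0,0.009,0],[1,0,0,0.009,0]]

```text
time_s: 25.72
tcp_pos: [0.4069, 0.3339, 0.0974]
eef_rot: [-180.0, 0.0, -103.8]
contact_force: [0.1, -0.3, -0.2]
gripper_width: 0.028
gripper_force: 18.0
```

Request:
play_rows:
  rows:
    - [[1,0,0,0.001,0],[1,0,0,0.001,0],[1,0,0,0.002,0],[1,0,0,0.002,0],[1,0,0,0.003,0],[1,0,0,0.003,0],[1,0,0,0.003,0],[1,0,0,0.003,0]]

```text
time_s: 26.38
tcp_pos: [0.4069, 0.3339, 0.0958]
eef_rot: [-180.0, -0.0, -103.8]
contact_force: [-0.5, 0.3, -0.3]
gripper_width: 0.0275
gripper_force: 18.0
```

Request:
play_rows:
  rows:
    - [[1,0,0,0.0005,0],[1,0,0,0.0005,0],[1,0,0,0.001,0],[1,0,0,0.001,0],[1,0,0,0.0015,0],[1,0,0,0.0015,0],[1,0,0,0.002,0],[1,0,0,0.002,0]]

```text
time_s: 27.05
tcp_pos: [0.4069, 0.3339, 0.0948]
eef_rot: [180.0, 0.0, -103.8]
contact_force: [0.2, 0.9, -1.2]
gripper_width: 0.0276
gripper_force: 18.0
```

Request:
play_rows:
  rows:
    - [[1,0,0,0.0005,0],[1,0,0,0.0005,0],[1,0,0,0.001,0],[1,0,0,0.001,0],[1,0,0,0.0015,0],[1,0,0,0.0015,0],[1,0,0,0.002,0],[1,0,0,0.002,0]]

```text
time_s: 27.72
tcp_pos: [0.4071, 0.3342, 0.0948]
eef_rot: [-180.0, 0.1, -103.7]
contact_force: [-2.9, -0.9, 9.6]
gripper_width: 0.0273
gripper_force: 18.0
```

Contact. Back off slightly, release, and rise.

Request:
play_rows:
  rows:
    - [[1,0,0,-0.001,0],[1,0,0,-0.001,0],[0.67,0,0,-0.001,0],[0.62,0,0,-0.001,0],[0.55,0,0,-0.001,0],[0.45,0,0,-0.001,0],[0.3,0,0,-0.001,0],[0.2,0,0,-0.001,0]]

```text
time_s: 28.38
tcp_pos: [0.4069, 0.3338, 0.0941]
eef_rot: [180.0, -0.0, -103.8]
contact_force: [-0.7, -0.3, -0.2]
gripper_width: 0.0538
gripper_force: 0.0
```

Request:
play_rows:
  rows:
    - [[0.2,0,0,-0.01,0],[0.2,0,0,-0.03,0],[0.1,0,0,-0.06,0],[0,0,0,-0.1,0],[0,0,0,-0.15,0],[0,0,0,-0.19,0],[0,0,0,-0.21,0],[0,0,0,-0.21,0]]

```text
time_s: 29.05
tcp_pos: [0.4078, 0.3351, 0.2026]
eef_rot: [-179.9, 0.3, -103.7]
contact_force: [0.9, 0.1, 0.1]
gripper_width: 0.0872
gripper_force: 0.0
```

```bash
python3 -c "
from h import *
go(.56,.06,.2,-90)
go(.658,-.1895,.2,-90)"
```

```text
at [0.4078 0.3351 0.2026] -103.73 t 29.05 w 0.0872 -> share [ 0.4621 -0.4262  0.0052] -0.1598
at [0.4078 0.3351 0.2026] -103.73 t 29.05 w 0.0872 -> share [ 0.9003 -0.7351  0.0052] -0.1598
```

Request:
play_rows:
  rows:
    - [[0,0.02,-0.016,0,-0.02],[0,0.065,-0.053,0,-0.06],[0,0.12,-0.098,0,-0.1],[0,0.18,-0.147,0,-0.15],[0,0.24,-0.196,0,-0.2],[0,0.3,-0.245,0,-0.25],[0,0.36,-0.294,0,-0.3],[0,0.42,-0.343,0,-0.343]]

```text
time_s: 29.72
tcp_pos: [0.5235, 0.0872, 0.1986]
eef_rot: [179.9, 0.0, -74.0]
contact_force: [0.9, 0.7, -0.6]
gripper_width: 0.0876
gripper_force: 0.0
```

```bash
python3 -c "
from h import *
go(.658,-.1895,.2,-74.3)"
```

```text
at [0.5235 0.0872 0.1986] -74.04 t 29.72 w 0.0876 -> share [ 0.6061 -0.1064 -0.0027] 0.003
```

Request:
play_rows:
  rows:
    - [[0,0.08,-0.014,0,0],[0,0.16,-0.028,0,0],[0,0.24,-0.042,0,0],[0,0.32,-0.056,0,0],[0,0.4,-0.07,0,0],[0,0.48,-0.084,0,0],[0,0.55,-0.095,0,0],[0,0.58,-0.102,0,0]]

```text
time_s: 30.38
tcp_pos: [0.6516, -0.1802, 0.1973]
eef_rot: [179.9, 0.0, -74.4]
contact_force: [0.1, 1.6, -0.8]
gripper_width: 0.0875
gripper_force: 0.0
```

```bash
python3 -c "
from h import *
snap('w8');go(.658,-.1895,.09,-74.3)
im=cv2.imread('pics/w8.png')[30:330,120:520];cv2.imwrite('pics/w8c.png',cv2.resize(im,(800,600),interpolation=cv2.INTER_CUBIC))"
```

```text
at [ 0.6512 -0.179   0.197 ] -74.48 t 30.48 w 0.0881 -> share [ 0.0239 -0.0074  0.214 ] -0.0021
```

View pics/w8c.png

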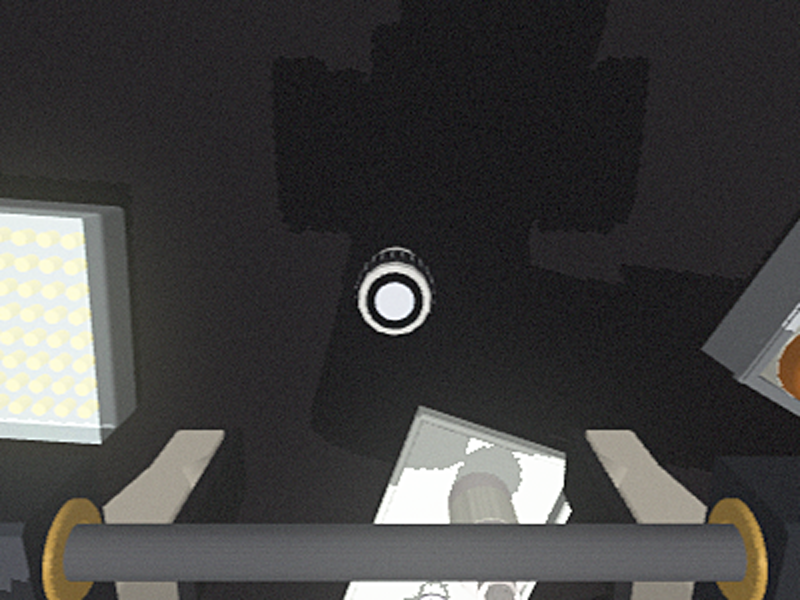

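The telescope's eye lens is centred at (395,299), with free space for the fingers on both sides.

```bash
python3 -c "
from h import *
p=wr('w8',119.75+395/2,29.75+299/2,.064);print(p)
go(p[0],p[1],.027,-74.3)"
```

```text
[ 0.65965365 -0.19099889  0.064     ]
at [ 0.6512 -0.179   0.197 ] -74.48 t 30.48 w 0.0881 -> share [ 0.0277 -0.0098  0.34  ] -0.0021
```

Request:
play_rows:
  rows:
    - [[0,0.01,-0.004,0.02,0],[0,0.02,-0.008,0.05,0],[0,0.027,-0.009,0.1,0],[0,0.027,-0.009,0.16,0],[0,0.027,-0.009,0.22,0],[0,0.027,-0.009,0.28,0],[0,0.027,-0.009,0.325,0],[0,0.027,-0.009,0.34,0]]
  squeeze: 8

```text
time_s: 31.15
tcp_pos: [0.6559, -0.1865, 0.0243]
eef_rot: [179.6, 0.2, -74.2]
contact_force: [-0.4, 0.9, 0.0]
gripper_width: 0.0872
gripper_force: 0.0
```

Request:
play_rows:
  rows:
    - [[0.3,0,0,0,0],[0.4,0,0,0,0],[0.48,0,0,0,0],[0.52,0,0,0,0],[0.57,0,0,0,0],[0.65,0,0,0,0],[0.8,0,0,0,0],[1,0,0,0,0]]

```text
time_s: 31.82
tcp_pos: [0.6594, -0.188, 0.0298]
eef_rot: [-180.0, -0.0, -74.3]
contact_force: [-0.7, 0.2, 0.1]
gripper_width: 0.0399
gripper_force: 0.0
```

Request:
play_rows:
  rows:
    - [[1,0,0,0,0],[1,0,0,0,0],[1,0,0,0,0],[1,0,0,0,0],[1,0,0,0,0],[1,0,0,0,0],[1,0,0,0,0],[1,0,0,0,0]]
  squeeze: 25

```text
time_s: 32.48
tcp_pos: [0.6593, -0.1881, 0.0296]
eef_rot: [-180.0, -0.0, -74.3]
contact_force: [-2.0, -0.2, 6.1]
gripper_width: 0.0376
gripper_force: 25.0
```

Request:
play_rows:
  rows:
    - [[1,0,0,-0.005,0],[1,0,0,-0.02,0],[1,0,0,-0.055,0],[1,0,0,-0.11,0],[1,0,0,-0.17,0],[1,0,0,-0.24,0],[1,0,0,-0.31,0],[1,0,0,-0.37,0]]

```text
time_s: 33.15
tcp_pos: [0.6593, -0.1879, 0.2171]
eef_rot: [-179.9, -0.0, -74.3]
contact_force: [0.7, 0.0, -0.6]
gripper_width: 0.0374
gripper_force: 25.0
```

```bash
python3 -c "
from h import *
print(r.get_state()['contact_force'],r.get_state()['gripper_width'])
go(.4577,.260,.22,-74.3)"
```

```text
[ 0.74877808  0.01171034 -0.64670728] 0.03737513833465188
at [ 0.6593 -0.1879  0.2171] -74.26 t 33.15 w 0.0374 -> share [-0.9717  0.1452 -0.0057] 0.0004
```

Request:
play_rows:
  rows:
    - [[1,-0.015,0.002,-0.02,0],[1,-0.05,0.008,-0.02,0],[1,-0.1,0.015,-0.02,0],[1,-0.16,0.024,-0.02,0],[1,-0.23,0.034,-0.02,0],[1,-0.3,0.045,-0.02,0],[1,-0.37,0.055,-0.02,0],[1,-0.44,0.066,-0.02,0]]

```text
time_s: 33.82
tcp_pos: [0.5666, 0.0163, 0.2241]
eef_rot: [180.0, 0.0, -74.3]
contact_force: [1.0, 0.5, -0.3]
gripper_width: 0.0376
gripper_force: 25.0
```

Request:
play_rows:
  rows:
    - [[1,-0.07,0.01,0,0],[1,-0.14,0.021,0,0],[1,-0.21,0.031,0,0],[1,-0.28,0.042,0,0],[1,-0.35,0.052,0,0],[1,-0.42,0.063,0,0],[1,-0.475,0.071,0,0],[1,-0.51,0.076,0,0]]

```text
time_s: 34.48
tcp_pos: [0.4606, 0.2523, 0.2244]
eef_rot: [-180.0, 0.0, -74.2]
contact_force: [0.4, -0.8, -0.7]
gripper_width: 0.0376
gripper_force: 25.0
```

```bash
python3 -c "
from h import *
r.capture('wrist')
go(.4577,.260,.045,-74.3)"
```

```text
at [0.4603 0.2538 0.2243] -74.15 t 34.53 w 0.0373 -> share [-0.0134  0.0017  0.3587] 0.0018
```

Request:
play_rows:
  rows:
    - [[1,-0.002,0,0,0],[1,-0.004,0,0.02,0],[1,-0.004,0,0.06,0],[1,-0.004,0,0.12,0],[1,-0.004,0,0.18,0],[1,-0.004,0,0.24,0],[1,-0.004,0,0.29,0],[1,-0.004,0,0.32,0]]

```text
time_s: 35.2
tcp_pos: [0.4604, 0.2494, 0.0608]
eef_rot: [179.8, -0.1, -74.4]
contact_force: [-0.5, -1.2, -1.1]
gripper_width: 0.0371
gripper_force: 25.0
```

```bash
python3 -c "
from h import *
r.capture('wrist');r.capture('wrist')
go(.4577,.260,.0326,-74.3)"
```

```text
at [0.4601 0.2492 0.061 ] -74.39 t 35.3 w 0.0375 -> share [-0.0222 -0.0012  0.0568] -0.001
```

Request:
play_rows:
  rows:
    - [[1,-0.007,0,0,0],[1,-0.014,-0.001,0.005,0],[1,-0.02,-0.001,0.015,0],[1,-0.02,-0.001,0.025,0],[1,-0.02,-0.001,0.034,0],[1,-0.02,-0.001,0.04,0],[1,-0.02,-0.001,0.044,0],[1,-0.02,-0.001,0.046,0]]

```text
time_s: 35.97
tcp_pos: [0.4593, 0.2615, 0.041]
eef_rot: [180.0, -0.0, -74.3]
contact_force: [0.8, 0.4, -1.8]
gripper_width: 0.0373
gripper_force: 25.0
```

Request:
play_rows:
  rows:
    - [[1,0,0,0.001,0],[1,0,0,0.002,0],[1,0,0,0.003,0],[1,0,0,0.003,0],[1,0,0,0.004,0],[1,0,0,0.004,0],[1,0,0,0.004,0],[1,0,0,0.004,0]]

```text
time_s: 36.63
tcp_pos: [0.4594, 0.2617, 0.0393]
eef_rot: [-180.0, 0.0, -74.3]
contact_force: [0.7, 0.1, -1.2]
gripper_width: 0.0375
gripper_force: 25.0
```

Request:
play_rows:
  rows:
    - [[1,0,0,0.003,0],[1,0,0,0.005,0],[1,0,0,0.007,0],[1,0,0,0.008,0],[1,0,0,0.009,0],[1,0,0,0.01,0],[1,0,0,0.01,0],[1,0,0,0.01,0]]

```text
time_s: 37.3
tcp_pos: [0.4594, 0.2617, 0.0343]
eef_rot: [180.0, -0.0, -74.3]
contact_force: [0.0, 0.0, -1.6]
gripper_width: 0.0375
gripper_force: 25.0
```

Request:
play_rows:
  rows:
    - [[1,0,0,0.0005,0],[1,0,0,0.001,0],[1,0,0,0.0015,0],[1,0,0,0.002,0],[1,0,0,0.002,0],[1,0,0,0.002,0],[1,0,0,0.002,0],[1,0,0,0.002,0]]

```text
time_s: 37.97
tcp_pos: [0.4594, 0.2617, 0.0333]
eef_rot: [-180.0, 0.0, -74.3]
contact_force: [0.2, -0.9, -0.9]
gripper_width: 0.0374
gripper_force: 25.0
```

Request:
play_rows:
  rows:
    - [[1,0,0,0.0005,0],[1,0,0,0.0005,0],[1,0,0,0.001,0],[1,0,0,0.001,0],[1,0,0,0.0015,0],[1,0,0,0.0015,0],[1,0,0,0.0015,0],[1,0,0,0.0015,0]]

```text
time_s: 38.63
tcp_pos: [0.4594, 0.2617, 0.0326]
eef_rot: [-180.0, 0.0, -74.3]
contact_force: [-0.4, 0.1, -0.0]
gripper_width: 0.0372
gripper_force: 25.0
```

Request:
play_rows:
  rows:
    - [[1,0,0,0.0005,0],[1,0,0,0.0005,0],[1,0,0,0.001,0],[1,0,0,0.001,0],[1,0,0,0.001,0],[1,0,0,0.001,0],[1,0,0,0.001,0],[1,0,0,0.001,0]]

```text
time_s: 39.3
tcp_pos: [0.4594, 0.2617, 0.0325]
eef_rot: [-180.0, 0.0, -74.3]
contact_force: [-2.3, -1.1, 6.3]
gripper_width: 0.0371
gripper_force: 25.0
```

Request:
play_rows:
  rows:
    - [[1,0,0,-0.0005,0],[1,0,0,-0.0005,0],[0.55,0,0,-0.0005,0],[0.5,0,0,-0.0005,0],[0.4,0,0,-0.0005,0],[0.3,0,0,-0.0005,0],[0.15,0,0,-0.0005,0],[0.1,0,0,-0.0005,0]]

```text
time_s: 39.97
tcp_pos: [0.4594, 0.2617, 0.0322]
eef_rot: [180.0, -0.0, -74.3]
contact_force: [0.4, -1.3, -0.1]
gripper_width: 0.0649
gripper_force: 0.0
```

Request:
play_rows:
  rows:
    - [[0,0,0,-0.01,0],[0,0,0,-0.04,0],[0,0,0,-0.09,0],[0,0,0,-0.15,0],[0,0,0,-0.22,0],[0,0,0,-0.29,0],[0,0,0,-0.35,0],[0,0,0,-0.37,0]]

```text
time_s: 40.63
tcp_pos: [0.4611, 0.2629, 0.223]
eef_rot: [-179.6, 0.2, -74.2]
contact_force: [0.5, 0.4, 1.0]
gripper_width: 0.0879
gripper_force: 0.0
```

```bash
python3 -c "
from h import *
snap('w9'); a=cv2.imread('pics/w9.png')[:300]; b=r.capture('side')[130:330,200:480,::-1]
c=np.vstack([cv2.resize(a,(640,300)),cv2.resize(b,(420,300))if 0 else np.pad(cv2.resize(b,(420,300)),((0,0),(0,220),(0,0)))]); cv2.imwrite('pics/fin.png',c)
print(r.get_state()['time_s'],r.get_state()['tcp_pos'])"
```

```text
40.7833 [0.45947625 0.26194524 0.21825541]
```

View pics/fin.png

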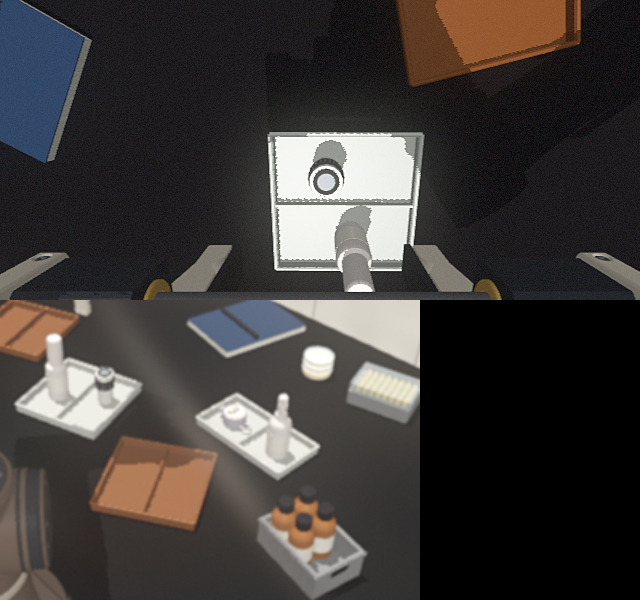

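Everything is in place and upright: telescope (326,180) and spray bottle (352,245) in separate halves of the square tray. The side view shows the counter and dropper in the oblong tray and four amber bottles standing in the crate.

```bash
python3 -c "
from plant import r
print(r.close_job())"
```

```text
the job is handed in; nothing more can be done
None
```

Both kits are packed and the job is handed in at about 41 s: dropper bottle and tally counter in the oblong tray, spray bottle and telescope in the square tray, each in its own half, with the four amber bottles still standing in the crate.

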